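Snap the missing foot onto the upturned tray and keep it pressed

TASK

A serving tray lies upside down and one of its four feet is missing: take the blue roll of tape off the bare brass stud and lay it flat on the table, then put the loose black foot cap, mouth down, over the stud and push it straight down until it clicks, and past the click until its rim sits flush on the tray. Finish while still holding it down firmly: do not let go or lift off at the end. Leave everything else on the table where it is.

Things in the scene. Friction and masses are not known exactly. Their poses are not given: they have to be found in the camera images.
- tray: white serving tray lying upside down, a slab 280 (x) x 200 (y) x 40 mm high with a grey panel; fixed, it does not move when pushed. Origin: centre of its underside, on the table. Black feet (36 mm across, 24 mm high) stand on its upper face at (105,-65), (-105,65) and (105,65) mm from its centre; the bare stud at (-105,-65) mm
- stud: the bare brass stud, fixed on the tray. Origin: centre of its foot, on the upper face of the tray (40 mm above the table); z up along the stud. The stud is 16 mm thick and 18 mm high, its top 7 mm tapered to 7 mm across. Four sprung steel balls stand out of its sides to 23 mm across, centres 7 mm above the tray
- stud_tip (a point): top of the stud, 18 mm above the tray. The cap's lip meets the balls when its rim is about 10.5 mm above the tray; forcing it over them takes about 12 to 18 N straight down, within the next 1 to 3 mm; then the force drops away, the balls even draw the cap down, and it must go on until its rim seats on the tray face (0 mm), where it is caught
- foot_cap: the loose foot: a black round cap, 36 mm across, 24 mm high, 30 g, closed flat top, standing mouth down on the table. Origin: centre of its open mouth (its underside); z up to its top. The mouth is 19 mm wide through a lip 3 mm thick, inside it is 26 mm wide and 20 mm deep from the rim. It fits the stud at any yaw
- tape_roll: blue roll of tape, a ring 58 mm outside, 34 mm hole, 22 mm high, about 60 g, lying flat on the tray around the bare stud (the cap does not fit inside it). Origin: centre of its underside; z is its axis
- coin_case: bystander: round brown leather coin case, 64 mm across, 14 mm high, on the table. Origin: centre of its underside
- jar: bystander: small amber jar with green lid, 44 mm across, 45 mm high, on the table. Origin: centre of its underside
- remote: bystander: black remote control 170 (x) x 45 (y) x 18 mm, lying on the table. Origin: centre of its underside
- bowl: bystander: white bowl, 130 mm across the rim, 62 mm high, on the table. Origin: centre of its underside
- tweezers: bystander: blue tweezers 120 (x) x 8 (y) x 6 mm, lying on the table. Origin: centre of its underside
- mug: bystander: blue mug, 80 mm across, 90 mm high, handle at its +y side, on the table. Origin: centre of its underside
There are look-alikes about, which are no part of the job. Several things look just like the foot_cap: the one meant starts nearest to the robot's base.

How it is judged:
By the outcome, as a careful person would: the job done as asked, in the order asked, and still so for the second after the job is handed in, while the arm keeps its last pose, push and grip.
It also fails if it takes over 72 s, if anything falls off the work surface, if the arm or the gripper's body presses on something with over 40 N, if the wrist force passes 120 N, or if a joint passes its speed limit or range.

ROBOT

A 6-joint arm with a two-finger parallel gripper is mounted at the origin on the work surface. World frame = base frame: x ahead of the robot, y to its left, z up, the work surface at z = 0. Lengths are in mm, angles in rad, forces in N, time in s.
With the tool pointing down it reaches from about 350 to 975 mm from the base axis. Payload 7.1 kg.
Tool frame: the origin (TCP) lies on the front face of the gripper's body, between the roots of the fingers; the fingertips stand 80 mm ahead of it and the grasp point (between the pads) lies 61 mm ahead of it (env.tips_ahead is the distance from the TCP to the fingertips, in mm); z points along the fingers, y is the line along which they close (so a half turn about z gives the same grasp; the last joint's range is limited). The gripper opens to 88 mm and grips with 3 to 60 N. Pads are 20 mm wide; open, the fingers measure 115 mm over their backs; the gripper's body (75 mm by 178 mm) begins 61 mm behind the grasp point.
Start: joints at [-1.187, 0.423, 1.63, -0, 1.089, -0.019], TCP at [245.013, -574.956, 302.675] pointing down, gripper open.
Joint ranges: [-3, 3], [-0.9, 2.11], [0.09, 2.58], [-1.31, 4.45], [0.11, 2.69], [-2.54, 2.54]. Speed limits (rad/s): [2.39, 2.39, 3.01, 3.14, 3.14, 3.14].

INTERFACE

Orientations are given as a unit quaternion [x, y, z, w].
In Python, from station import env, set_gripper, viewer, workorder gives the robot as it stands. Calls block until the motion is done:
- env.reach(position, orientation): joint-space move of the TCP to a pose.
- env.move_l(position, rot=None, rate=150, f_stop=None): straight line of the TCP; rot=None keeps the orientation; rate is the mean speed in mm/s. With f_stop (N) it stops when the force on the tool has changed by that much, and returns True; else False.
- env.move_joints(angles): joint-space move.
- set_gripper(opening): finger opening in mm; the grip force is fixed at half the most; returns when the fingers have stopped.
- env.hold(seconds).
- env.ik(position, orientation): joint angles nearest the present ones, or None.
- env.read_state(): the state.
- viewer.camera(name): name is "side" or "top"; returns the picture (400x640x3 uint8, blue, green, red); there is no depth.
- viewer.camera_params(name): a dict with "fx", "fy", "cx", "cy" (pixels), "pose" (4x4, takes a point from camera to world coordinates). Camera axes: x right, y up, looking along -z (the intrinsics and any distortion apply to the point x, -y, -z); pixel columns grow to the right and rows downward; lengths in mm; the calibration is good to about 2 mm. A picture is of the moment at which its call begins. camera_params takes no time and is no camera call.
A pose or a line that the arm cannot do raises env.IKError and nothing moves.
- workorder.sign_off(): hands the job in; it is judged then, once.
The state is a dict: "time_s": time; "qpos": joint angles; "dq": joint speeds; "tau": joint torques, N m; "tool_pos": TCP position; "orientation": TCP orientation; "force": force on the tool from outside, world axes, zero at the start; "wrist_torque": the same for the moment, N m; "width": finger opening in mm; "grip_force": force on a finger pad.
Only numpy, scipy, OpenCV 4.12 (cv2) and the standard library are available. Lean on these libraries where they do the work, as an engineer would, in place of code of your own. Each camera call takes 0.05 s, during which the arm holds its last target. There are 200 camera calls.

## Working session

There is one attempt and no reset: what is moved stays moved. The work goes in short steps, each a Python script; the robot and the scene stay as the last script left them, time stands still between calls to the robot, and variables do not carry over. Pictures are saved under pics/ and viewed, at most 10 in all, crops included, and the job is handed in when it is done.

```bash
mkdir -p pics; ls; python3 - <<'E'
from station import env, viewer
import cv2
for n in("top","side"):
    cv2.imwrite(f"pics/{n}0.png",viewer.camera(n)); p=viewer.camera_params(n); print(n,p)
s=env.read_state(); print(s["time_s"],s["orientation"],s["width"])
E
```

```text
pics
top {'fx': 384.22317063137626, 'fy': 384.22317063137626, 'cx': 314.64127448323774, 'cy': 199.23776544968837, 'pose': array([[ 6.50761560e-03,  9.81100214e-01, -1.93390853e-01,
         3.46379594e+02],
       [-9.99680511e-01,  1.11064126e-02,  2.27051447e-02,
         3.33656849e+01],
       [ 2.44239009e-02,  1.93181310e-01,  9.80859039e-01,
         1.38431115e+03],
       [ 0.00000000e+00,  0.00000000e+00,  0.00000000e+00,
         1.00000000e+00]])}
side {'fx': 380.8543999321522, 'fy': 380.8543999321522, 'cx': 325.5833228858784, 'cy': 200.92164581543796, 'pose': array([[ 9.61019872e-01,  1.63295244e-01, -2.23104168e-01,
         3.53947335e+02],
       [-2.76137192e-01,  6.07029787e-01, -7.45159774e-01,
        -7.39055751e+02],
       [ 1.37498287e-02,  7.77720709e-01,  6.28459578e-01,
         7.28912903e+02],
       [ 0.00000000e+00,  0.00000000e+00,  0.00000000e+00,
         1.00000000e+00]])}
0.1 [ 9.79791254e-01  2.00021560e-01 -1.25009313e-04 -6.76371319e-04] 87.61622435577112
```

View pics/top0.png

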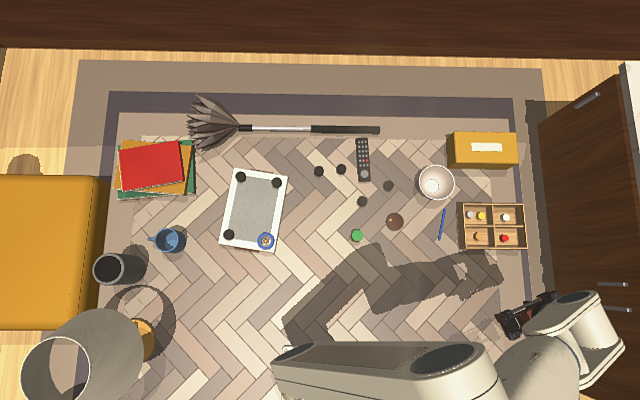

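View pics/side0.png

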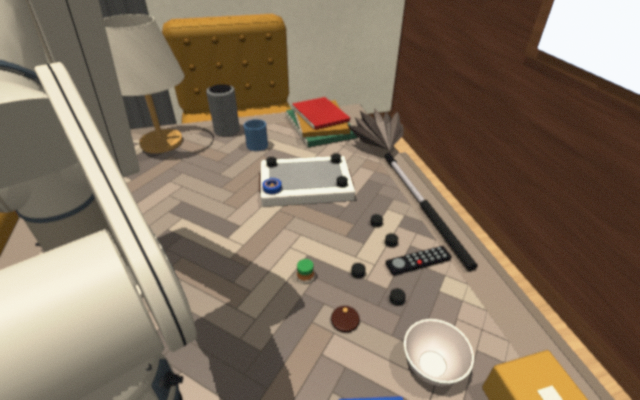

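The top view shows the tray at about (253,210) and the tape at (266,241). The four caps are at (319,171), (341,169), (388,186) and (362,201); the last looks nearest the base. I'll enlarge these areas next.

```bash
cat > h.py <<'E'
import numpy as np, cv2
from scipy.spatial.transform import Rotation as R
from station import env, set_gripper, viewer, workorder
def px2w(cam,u,v,z):
    p=viewer.camera_params(cam); T=p["pose"]
    d=T[:3,:3]@np.array([(u-p["cx"])/p["fx"],-(v-p["cy"])/p["fy"],-1.])
    return T[:3,3]+d*(z-T[2,3])/d[2]
def w2px(cam,P):
    p=viewer.camera_params(cam); T=p["pose"]
    c=T[:3,:3].T@(np.asarray(P,float)-T[:3,3])
    return np.array([p["cx"]+p["fx"]*c[0]/-c[2], p["cy"]-p["fy"]*c[1]/-c[2]])
def crop(img,x0,y0,x1,y1,k): return cv2.resize(img[y0:y1,x0:x1],None,fx=k,fy=k,interpolation=cv2.INTER_CUBIC)
def quat(yaw): # tool down, closing axis y at angle yaw from world +y... 
    return (R.from_euler('z',yaw)*R.from_quat([1,0,0,0])).as_quat()
def st(): 
    s=env.read_state(); print("t %.2f"%s["time_s"],np.round(s["tool_pos"],1),"F",np.round(s["force"],1),"w %.1f g %.1f"%(s["width"],s["grip_force"])); return s
E
python3 - <<'E'
import cv2
from h import *
t=cv2.imread("pics/top0.png"); s=cv2.imread("pics/side0.png")
cv2.imwrite("pics/c1.png",crop(t,210,155,410,255,4))
cv2.imwrite("pics/c2.png",crop(s,250,145,410,305,3.7))
for u,v in[(319,171),(341,169),(388,186),(362,201)]:
    p=px2w("top",u,v,24); print(p.round(0),np.hypot(*p[:2]).round(0))
E
```

```text
[720. -13.  24.] 720.0
[729. -94.  24.] 735.0
[ 667. -266.   24.] 718.0
[ 610. -170.   24.] 633.0
```

View pics/c1.png

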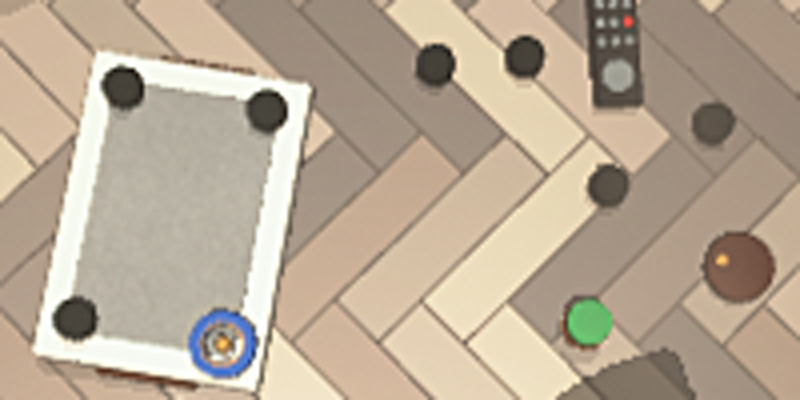

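View pics/c2.png

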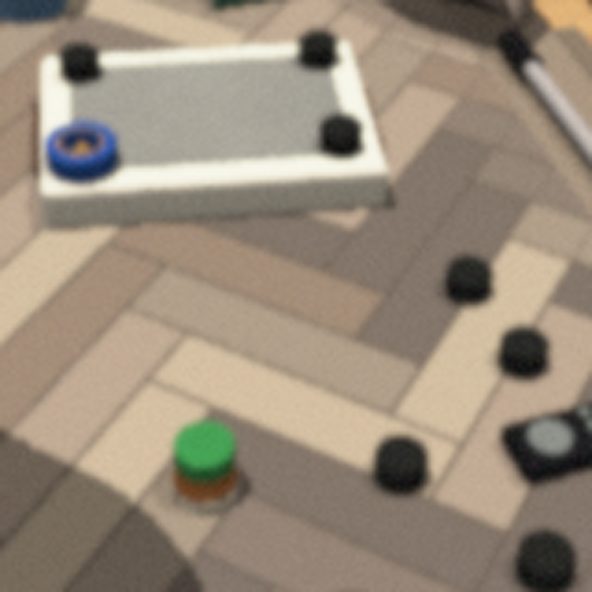

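The crops (4x top, 3.7x side) give these positions:

| Item | Top crop | Side crop |
|---|---|---|
| Foot | (124,88) | (318,45) |
| Foot | (267,111) | (341,128) |
| Foot | (76,318) | (80,55) |
| Stud tip | (223,344) | (82,148) |
| Tape top | (223,343) | – |
| Target cap | (608,185) | (401,453) |
| Jar | (589,322) | – |

```bash
python3 - <<'E'
from h import *
T=lambda u,v,z: px2w("top",210+u/4-.375,155+v/4-.375,z)
S=lambda u,v,z: px2w("side",250+u/3.7-.36,145+v/3.7-.36,z)
for n,f in(("top",T(124,88,64)[:2],),):pass
ft=np.array([T(124,88,64),T(267,111,64),T(76,318,64)])[:,:2]
fs=np.array([S(318,45,64),S(341,128,64),S(80,55,64)])[:,:2]
# side order: far-right = ? print both
print("top feet",ft.round(1).tolist(),"side",fs.round(1).tolist())
loc=np.array([[105,65],[105,-65],[-105,65.]])
def fit(w):
    c=loc.mean(0);d=w.mean(0);H=(loc-c).T@(w-d);a=np.arctan2(H[0,1]-H[1,0],H[0,0]+H[1,1])
    Rm=np.array([[np.cos(a),-np.sin(a)],[np.sin(a),np.cos(a)]]);print("yaw",a,"res",(((loc-c)@Rm.T+d)-w).round(1).tolist())
    return Rm@(np.array([-105,-65])-c)+d
print("stud",fit(ft),fit(fs)," tip direct",T(223,344,58),S(82,148,58),"tape",T(223,343,62),S(83,145,62))
print("cap",T(608,185,24),S(401,453,24),"jar",T(589,322,45))
for p in [(645,170)]: 
  for y in (0,.5,-.5,1.57,-1.57): print(y,env.ik([597,145,150],quat(y)))
E
```

```text
top feet [[685.0, 264.5], [665.8, 138.1], [481.7, 296.5]] side [[684.3, 259.8], [665.4, 135.9], [480.4, 297.0]]
yaw -0.15556061510948369 res [[1.6, 0.5], [0.8, -1.5], [-2.4, 1.0]]
yaw -0.16735857580011185 res [[2.0, 2.2], [-0.8, -2.1], [-1.2, -0.1]]
stud [459.07674883 169.11139172] [457.5172939  168.79485111]  tip direct [461.05327607 171.01357218  58.        ] [459.98240522 171.11145704  58.        ] tape [461.56192896 170.62512282  62.        ] [460.79813362 169.44327028  62.        ]
cap [ 610.47322997 -168.16723943   24.        ] [ 609.68720405 -169.29051508   24.        ] jar [ 484.13901108 -146.28211443   45.        ]
0 [ 2.18896284e-01  6.08861220e-01  1.73695870e+00 -4.44089210e-16
  7.95772732e-01  1.78969261e+00]
0.5 [ 2.18896284e-01  6.08861220e-01  1.73695870e+00 -4.44089210e-16
  7.95772732e-01  1.28969261e+00]
-0.5 [ 2.18896284e-01  6.08861220e-01  1.73695870e+00 -4.44089210e-16
  7.95772732e-01  2.28969261e+00]
1.57 [ 2.18896284e-01  6.08861220e-01  1.73695870e+00 -4.44089210e-16
  7.95772732e-01  2.19692611e-01]
-1.57 None
```

Both cameras agree: the stud is at about (460.3,170.5), the tape is centred on it, and the cap is at (610,-169). Next I'll lift the tape off.

```bash
python3 - <<'E'
from h import *
q=quat(1.57)
env.reach([460.5,170.5,220],q); st()
print(env.move_l([460.5,170.5,124],rate=100,f_stop=10)); st()
set_gripper(50); s=st()
cv2.imwrite("pics/t1.png",viewer.camera("top"))
p=s["tool_pos"]
env.move_l([p[0],p[1],190],rate=100); st()
env.move_l([450,15,190],rate=180)
print(env.move_l([450,15,84],rate=80,f_stop=6)); st()
set_gripper(88); env.move_l([450,15,190],rate=150); st()
env.reach([610,-169,190],q); st()
t=viewer.camera("top");sd=viewer.camera("side")
cv2.imwrite("pics/t2.png",np.hstack([crop(t,220,165,400,300,2.2),crop(sd,230,140,410,275,2.2)]))
E
```

```text
t 2.85 [460.9 170.  220.1] F [-0.3 -0.4  0.2] w 87.6 g 0.0
False
t 3.96 [460.8 170.6 124.4] F [-0.1  0.3 -0.5] w 88.0 g 0.0
t 4.54 [460.5 170.5 124.2] F [-2.2  0.2  4.2] w 58.1 g 30.0
t 5.40 [460.2 170.4 189.7] F [-0.6 -0.3 -1.5] w 58.4 g 30.0
True
t 7.70 [449.7  15.   84.2] F [-1.2 -0.4  5.5] w 58.5 g 30.0
t 9.21 [449.6  15.  189.5] F [0.2 1.6 0.1] w 88.2 g 0.0
t 10.18 [ 608.8 -168.   189.1] F [-0.5  0.8 -0. ] w 87.9 g 0.0
```

View pics/t2.png

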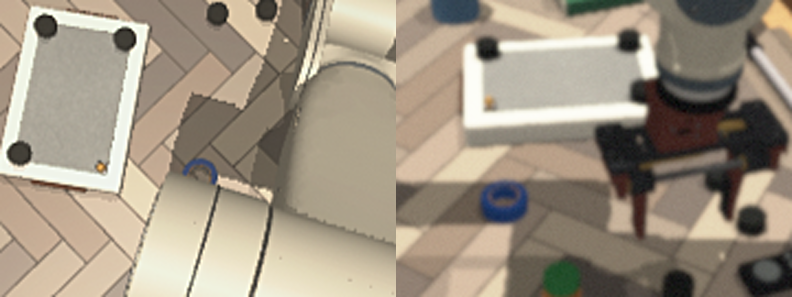

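The tape lies flat on the table, and the stud is clear (tip at side view about (272,186)). Now I'll grasp the cap.

```bash
python3 - <<'E'
from h import *
print(env.move_l([610,-168.7,86],rate=100,f_stop=8)); st()
set_gripper(30); s=st()
p=s["tool_pos"]
env.move_l([p[0],p[1],190],rate=120); st()
env.move_l([460.3,80,190],rate=250); st()
t=viewer.camera("top");sd=viewer.camera("side")
cv2.imwrite("pics/t3.png",np.hstack([crop(t,240,215,290,265,7.6),crop(sd,245,165,295,215,7.6)]))
cv2.imwrite("pics/t3s.png",crop(sd,230,60,390,220,3.6))
E
```

```text
False
t 11.47 [ 610.5 -168.8   86.7] F [ 0.3 -0.4  0.7] w 87.8 g 0.0
t 12.32 [ 610.  -168.7   86. ] F [ 0.1 -0.5 -0.5] w 35.6 g 30.0
t 13.34 [ 609.5 -168.5  189.2] F [-1.  -1.2  0.1] w 35.4 g 30.0
t 14.65 [460.8  79.6 190. ] F [ 0.7 -0.2  0.1] w 35.5 g 30.0
```

View pics/t3.png

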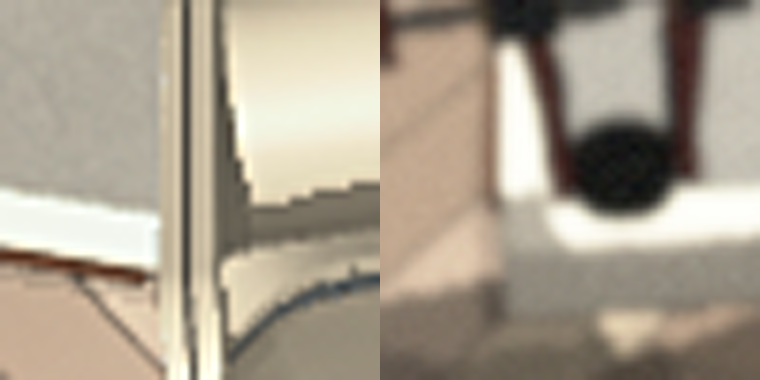

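View pics/t3s.png

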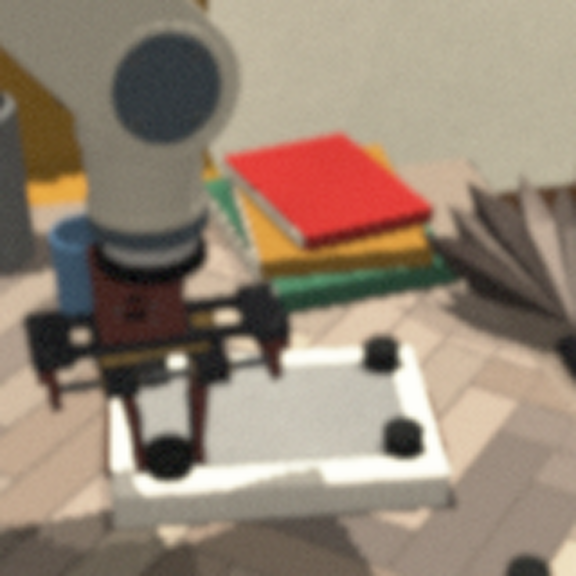

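The cap is gripped level between the fingers: side crop (168,455), top hidden by the arm. Next I'll go above the stud and lower it gently until it meets the balls, expected at TCP z of about 136.5.

```bash
python3 - <<'E'
from h import *
env.move_l([460.3,170.5,190],rate=120)
env.hold(.3); s=st()
env.move_l([460.3,170.5,148],rate=80,f_stop=4); st()
print(env.move_l([460.3,170.5,137],rate=15,f_stop=4)); env.hold(.2); st()
sd=viewer.camera("side")
cv2.imwrite("pics/t4s.png",crop(sd,235,130,335,210,6))
E
```

```text
t 15.95 [460.4 170.1 190. ] F [-0.4 -1.4  0. ] w 35.6 g 30.0
t 16.62 [460.4 170.5 147.9] F [-0.3  0.4 -0.9] w 35.8 g 30.0
False
t 17.71 [460.4 170.6 137.1] F [-0.6  2.  -0.7] w 35.4 g 30.0
```

View pics/t4s.png

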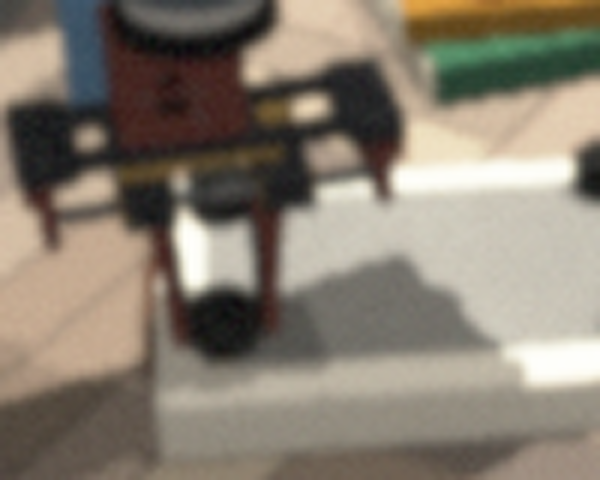

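The cap is over the stud (crop (225,322)), with the rim about 11 mm above the tray and almost no side force. Now the push.

```bash
python3 - <<'E'
from h import *
for z in np.arange(136,125.4,-1):
    h=env.move_l([460.3,170.5,z],rate=12,f_stop=28); s=st()
    if h: print("stop"); break
env.hold(.3); st()
E
```

```text
t 18.01 [460.5 170.7 136.2] F [-0.5  2.6  3.1] w 35.8 g 30.0
t 18.26 [460.6 170.8 135.5] F [-1.5  3.7  8.2] w 35.3 g 30.0
t 18.51 [460.4 170.9 134.3] F [-2.1  5.3  3.7] w 35.5 g 30.0
t 18.76 [460.4 170.9 133.1] F [-1.3  4.8  2.3] w 35.5 g 30.0
t 19.01 [460.3 170.9 131.8] F [-0.7  6.1 -0.7] w 35.6 g 30.0
t 19.26 [460.3 170.9 130.7] F [ 0.1  4.9 -2.5] w 35.7 g 30.0
t 19.51 [460.1 170.9 129.5] F [ 0.2  5.8 -3.1] w 35.3 g 30.0
t 19.76 [460.1 170.9 128.4] F [ 0.   6.  -7.4] w 35.2 g 30.0
t 20.01 [460.  170.9 127.3] F [ 0.1  6.8 -8.4] w 35.3 g 30.0
t 20.26 [460.1 170.8 126.5] F [-0.   5.7 -5.6] w 35.5 g 30.0
t 20.51 [460.2 170.8 126. ] F [-1.   5.8  0.6] w 35.5 g 30.0
t 20.81 [460.2 170.8 126. ] F [-0.9  5.5  0.7] w 35.5 g 30.0
```

It has clicked through and been drawn down, and contact is just starting at z 126, where flush is expected. Next I'll press it firmly onto the tray.

```bash
python3 - <<'E'
from h import *
for z in np.arange(125.5,121,-.5):
    h=env.move_l([460.2,171.3,z],rate=8,f_stop=28); s=st()
    if h or s["force"][2]>24: break
env.hold(.5); st()
sd=viewer.camera("side"); cv2.imwrite("pics/t5s.png",np.hstack([crop(sd,235,130,335,230,4),crop(viewer.camera("top"),220,165,320,265,4)]))
E
```

```text
t 21.07 [460.2 171.1 125.9] F [-2.2 -0.3  8.1] w 35.8 g 30.0
t 21.32 [460.2 171.1 125.9] F [-3.3  0.6 14.1] w 35.5 g 30.0
t 21.57 [460.2 171.1 125.8] F [-5.4 -0.7 21.2] w 35.5 g 30.0
t 21.82 [460.2 171.1 125.7] F [-7.1 -1.8 28.2] w 35.7 g 30.0
t 22.32 [460.2 171.1 125.8] F [-6.5 -1.1 27.4] w 35.4 g 30.0
```

View pics/t5s.png

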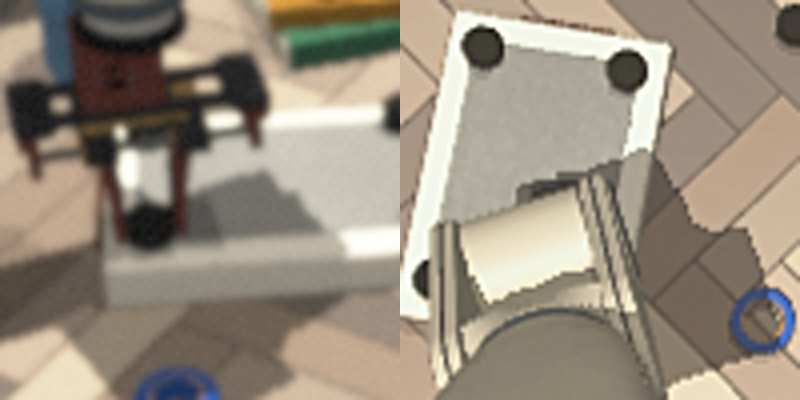

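The cap is seated at side crop (150,228), against a hard stop at exactly the expected height, so it hasn't slipped in the grip. It is being held with a steady 27 N, and the tape is flat on the table at top crop (764,320). I'll hand it in now.

```bash
python3 -c "
from h import *
print(workorder.sign_off())"
```

```text
the job is handed in; nothing more can be done
None
```

The tape roll is lying flat on the table, and the foot cap is clicked onto the stud with its rim flush on the tray; I handed the job in at about 22 s with the arm still pressing it down at about 27 N.

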